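# Set the grinder's speed selector to green and start it

### The arm

A 6-joint arm with a two-finger parallel gripper is mounted at the origin on a cart in front of the work surface, level with it; the furniture and walls round the work are solid. World frame = base frame: x ahead of the robot, y to its left, z up, the work surface at z = 0. Lengths are in m, angles in rad, forces in N, time in s.
With the tool pointing down it reaches from about 0.35 to 0.975 m from the base axis. Payload 7.1 kg.
Tool frame: the origin (TCP) lies at the very end of the fingers, on their centre line; the grasp point (between the pads) lies 19 mm behind it; z points along the fingers, y is the line along which they close (so a half turn about z gives the same grasp; the last joint's range is limited). The gripper opens to 88 mm and grips with 3 to 60 N. Pads are 20 mm wide; open, the fingers measure 115 mm over their backs; the gripper's body (75 mm by 178 mm) begins 61 mm behind the grasp point.
Start: joints at [-1.33, 0.423, 1.63, -0, 1.089, -0.019], TCP at [0.161, -0.604, 0.223] pointing down, gripper open.
Joint ranges: [-3, 3], [-0.9, 2.11], [0.09, 2.58], [-1.31, 4.45], [0.11, 2.69], [-2.54, 2.54]. Speed limits (rad/s): [2.39, 2.39, 3.01, 3.14, 3.14, 3.14].

### API

Orientations are given as a unit quaternion [w, x, y, z].
In Python, from workcell import * gives the robot as it stands.
- The arm moves only by the tool jog_arm, never from a script. Its argument "plan" is a list that holds one entry, the list of rows, each a list of 7 numbers: the opening, from 0 (shut) to 1 (fully open), then the shift along the tool's x, y, z in units of 25 mm (1.0 is 25 mm), then the turn, a rotation vector about the tool's x, y, z in units of 5 degrees (1.0 is 5 degrees). In form: [[[hand, x, y, z, rx, ry, rz], ...]]. A call has 1 to 12 rows; each row shifts and turns the commanded pose from where the row before left it, along the tool's axes as they then stand; what a row does not reach is not made up. A row lasts 1/12 s, in which the tool goes at most 41.7 mm and 7.16 degrees, less where a joint would pass 70% of its speed; a pose out of reach is approached as far as the arm can. A call is refused whole if a number of a shift passes 1 or a number of a turn 1, either way. A call with a gripper value outside its range is refused whole. The fingers move at their own pace and stop on an object; "squeeze" is the grip in N (left out, the last holds). Time passes only in rows, so rows that do not move let the fingers close. It gives the time, the measured TCP pose, the force, the opening and the grip force at its end, in the units of the state.
- read_state(): the state, without advancing time (a new reading comes with each control period).
- capture(name): name is "side" or "top"; returns the picture (420x560x3 uint8, blue, green, red); there is no depth.
- camera_params(name): a dict with "camera_matrix" (3x3 intrinsics, pixels), "R" (3x3) and "t" (3): a world point X has camera coordinates R X + t. Camera axes: x right, y down, z forward; pixel columns grow to the right and rows downward; lengths in m; the calibration is good to about 2 mm. A picture is of the moment at which its call begins. camera_params takes no time and is no camera call.
- hand_in(): hands the job in; it is judged then, once.
The state is a dict: "t": time; "joints": joint angles; "joint_velocities": joint speeds; "joint_efforts": joint torques, N m; "tool_pos": TCP position; "eef_rot": TCP orientation; "wrist_force": force on the tool from outside, world axes, zero at the start; "moment": the same for the moment, N m; "opening": finger opening in m; "grip_force": force on a finger pad.
Only numpy, scipy, OpenCV 4.12 (cv2) and the standard library are available. Lean on these libraries where they do the work, as an engineer would, in place of code of your own. Each camera call takes 0.05 s, during which the arm holds its last target. There are 200 camera calls.

### The job

On the speed controller, push the selector's tab round with the fingertips until it points squarely at the green dot, then press the orange button fully in and let it spring back. Only push and press: do not pinch the tab or pull the selector up off its plate, do not press the button before the tab is at green, and leave the other things on the bench where they are.

Things in the scene. Friction and masses are not known exactly. Their poses are not given: they have to be found in the camera images.
- controller: bench speed controller for the hanging grinders: a blue box with an aluminium top plate, 190x190 mm, top plate 55 mm above its underside, fixed to the bench; its underside is level with the back board of the bench, 5 mm above the front planks. Origin: centre of its underside; z up; its +x points from the edge with the orange button towards the edge nearest the dots, +y is to the left seen from the button edge
- selector_axis (a point): point on the selector's upright turning axis, at the height of the top plate; 12 mm along the controller's +x from its centre
- selector_tip (a point): imaginary point 76 mm out from the turning axis, straight ahead of the selector's tab on the circle of the dots' centres; it turns with the selector. The selector is a low black dome (52 mm across, 16 mm high) with one black upright tab across it that sticks out sideways, with a white line along its top: the tab is 10 mm wide, runs from 13 mm behind the axis to 59 mm ahead of it, and stands from 6 to 32 mm above the top plate (its flanks to 30 mm)
- tab_left: left flank of the tab, a plate 3 mm thick and 24 mm high (the side that one pushes to turn the selector clockwise seen from above); origin on the selector's axis, 1 mm above the top plate, x along the tab towards its tip, y to the left
- tab_right: right flank of the tab, likewise (the side that one pushes to turn the selector anticlockwise seen from above); same origin and axes
- selector (a joint): turn of the selector, rad: 0 when the tab points along the controller's +x, grows anticlockwise seen from above, stops at -1.5 and 1.5. It turns stiffly and evenly, has no clicks and stays where it is left; the tab yields to about 2 to 3 N of sideways push near its end
- selector_seat (a joint): how far the selector is pulled up off its plate, m: 0 when seated, up to 0.02; a spring holds it down with 6 N
- start_button (a joint): travel of the orange push button, m: 0 out, 0.006 fully in; springs back when let go; fully in takes 5 N
- start_button_top (a point): centre of the top face of the orange push button, 28 mm across, 22 mm above the top plate when out; it stands in a black housing 44 mm across and 12 mm high
- dot_green: round flat green dot, 18 mm across and 1.5 mm thick, fixed on the top plate; origin at the centre of its underside. Four dots (green, blue, yellow, red) lie on a circle of radius 76 mm round the selector's axis, at -1.2, -0.6, 0.6 and 1.2 rad of the selector's turn; which colour lies where differs from run to run
- dot_blue: round flat blue dot, 18 mm across and 1.5 mm thick, fixed on the top plate; origin at the centre of its underside. Four dots (green, blue, yellow, red) lie on a circle of radius 76 mm round the selector's axis, at -1.2, -0.6, 0.6 and 1.2 rad of the selector's turn; which colour lies where differs from run to run
- dot_yellow: round flat yellow dot, 18 mm across and 1.5 mm thick, fixed on the top plate; origin at the centre of its underside. Four dots (green, blue, yellow, red) lie on a circle of radius 76 mm round the selector's axis, at -1.2, -0.6, 0.6 and 1.2 rad of the selector's turn; which colour lies where differs from run to run
- dot_red: round flat red dot, 18 mm across and 1.5 mm thick, fixed on the top plate; origin at the centre of its underside. Four dots (green, blue, yellow, red) lie on a circle of radius 76 mm round the selector's axis, at -1.2, -0.6, 0.6 and 1.2 rad of the selector's turn; which colour lies where differs from run to run
- sanding_block: bystander, loose, to be left alone: cork and paper sanding block, 45x88x26 mm; origin at the centre of its underside
- bone_blank_1: bystander, loose, to be left alone: squared cream bone blank, 22x85x13 mm; origin at the centre of its underside
- glue_bottle: bystander, loose, to be left alone: small white glue bottle with an orange spout, 33x41x118 mm, standing; origin at the centre of its underside
- horn_foot_1: bystander, loose, to be left alone: black oval horn disc, 47x60x12 mm; origin at the centre of its underside
- raw_bone: bystander, loose, to be left alone: sawn shin bone, 45x150x29 mm; origin at the centre of its underside
- screwdriver: bystander, loose, to be left alone: screwdriver with a red handle, 196 mm long, 30 mm high; origin at the centre of its underside

How it is judged:
By the outcome, as a careful person would: the job done as asked, in the order asked, and still so for the second after the job is handed in, with the robot touching nothing.
It also fails if it takes over 45 s, if anything falls off the work surface, if the arm or the gripper's body presses on something with over 40 N, if the wrist force passes 120 N, or if a joint passes its speed limit or range.

## Working session

There is one attempt and no reset: what is moved stays moved. The work goes in short steps, Python scripts to look and compute and a tool call to move; the robot and the scene stay as the last step left them, time stands still between calls to the robot, and variables do not carry over. Pictures are saved under pics/ and viewed, at most 10 in all, crops included, and the job is handed in when it is done.

Besides the shell and the picture viewer there is one more tool, called after ">>>" as name([rows], argument=value, ...), one row to a line, values as JSON. jog_arm: Moves the arm, as the interface text tells. Its arguments: {"type":"object","properties":{"plan":{"type":"array"},"squeeze":{"type":"number"}},"required":["plan"]}

```bash
mkdir -p pics
python3 - <<'E'
from workcell import *
import cv2
for n in("top","side"):
    cv2.imwrite(f"pics/{n}0.png",capture(n)); p=camera_params(n); print(n,p)
s=read_state(); print(s["t"],s["tool_pos"],s["eef_rot"],s["wrist_force"])
E
```

```text
top {'camera_matrix': array([[404.97513963,   0.        , 282.01794002],
       [  0.        , 404.97513963, 208.10964683],
       [  0.        ,   0.        ,   1.        ]]), 'R': array([[ 0.04268134, -0.99907773,  0.00468931],
       [-0.97489719, -0.04267402, -0.21852778],
       [ 0.21852635,  0.00475546, -0.97581946]]), 't': array([0.04759332, 0.54689037, 1.13965928])}
side {'camera_matrix': array([[427.58966331,   0.        , 284.54521313],
       [  0.        , 427.58966331, 209.21739483],
       [  0.        ,   0.        ,   1.        ]]), 'R': array([[ 9.13537527e-01, -4.06754421e-01,  1.66630355e-04],
       [-1.50146203e-01, -3.37596898e-01, -9.29238641e-01],
       [ 3.78028179e-01,  8.48869352e-01, -3.69480067e-01]]), 't': array([-0.44531049,  0.17236169,  1.01294938])}
0.1 [ 0.16042737 -0.60352464  0.2219626 ] [-7.11878178e-04  9.91579077e-01  1.29500661e-01 -8.10184497e-05] [-0.23774056  0.29497722 -0.00375722]
```

View pics/top0.png

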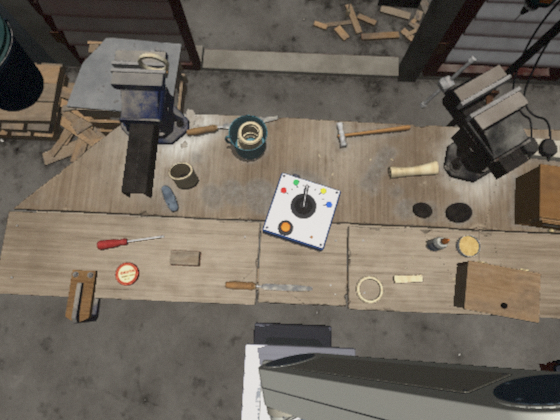

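View pics/side0.png

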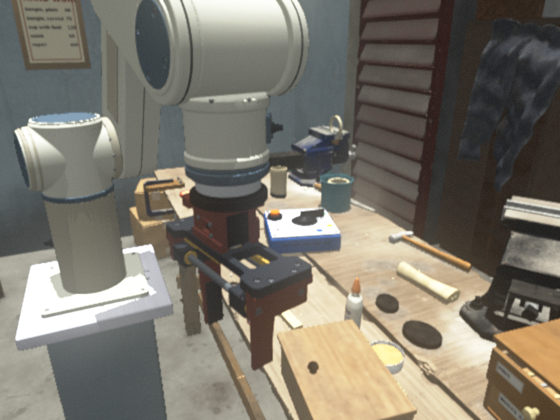

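The top view shows the controller near (302,211), with the button at (286,227). The dots are red (284,190), green (296,182), yellow (322,190) and blue (329,205). In the side view the controller is near (302,228) and partly occluded.

```bash
cat > h.py <<'E'
from workcell import *
import cv2, numpy as np
def ray(n,uv,z):
    p=camera_params(n);K,R,t=p["camera_matrix"],p["R"],p["t"]
    c=-R.T@t; d=R.T@np.linalg.solve(K,[uv[0],uv[1],1.]); return c+d*(z-c[2])/d[2]
HUE={"red":[(0,5),(172,180)],"green":[(45,85)],"yellow":[(22,35)],"blue":[(110,128)],"orange":[(6,18)]}
def blobs(im,name,roi,smin=120,amin=8):
    x0,y0,x1,y1=roi; h=cv2.cvtColor(im[y0:y1,x0:x1],cv2.COLOR_BGR2HSV); m=0
    for a,b in HUE[name]: m=m|cv2.inRange(h,(a,smin,60),(b,255,255))
    n,_,st,c=cv2.connectedComponentsWithStats(m)
    return [(int(st[i,4]),c[i]+[x0,y0]) for i in range(1,n) if st[i,4]>=amin]
E
python3 - <<'E'
from h import *
im=capture("top"); roi=(265,173,342,248)
for c in HUE:
    for a,p in blobs(im,c,roi): print(c,a,p.round(1),ray("top",p,.0615 if c!="orange" else .082).round(4))
a=cv2.resize(im[170:255,260:350],None,fx=6.5,fy=6.5,interpolation=cv2.INTER_CUBIC)
cv2.imwrite("pics/c1.png",a)
s=capture("side"); cv2.imwrite("pics/c2.png",cv2.resize(s[195:260,250:350],None,fx=7,fy=7,interpolation=cv2.INTER_CUBIC))
for c in HUE: print("side",c,[(a,p.round(1)) for a,p in blobs(s,c,(258,200,345,255),amin=4)])
E
```

```text
red 19 [283.2 189.8] [0.6002 0.0702 0.0615]
green 15 [295.5 181.9] [0.6266 0.034  0.0615]
yellow 17 [322.9 190.4] [ 0.6036 -0.0486  0.0615]
blue 20 [328.5 204.2] [ 0.562  -0.0662  0.0615]
blue 9 [272. 233.] [0.4684 0.0972 0.0615]
blue 36 [296.1 240.8] [0.4487 0.0261 0.0615]
orange 79 [285.2 226.5] [0.4856 0.0597 0.082 ]
side red []
side green []
side yellow [(5, array([274., 211.]))]
side blue [(5, array([265.2, 219.8])), (4, array([266.2, 224.2])), (6, array([268. , 230.3])), (7, array([335. , 235.3])), (5, array([270.4, 238.2])), (16, array([308.8, 237.1])), (9, array([323. , 236.1])), (15, array([276.3, 239.5])), (16, array([287.8, 238.6])), (6, array([298.5, 238. ]))]
side orange [(22, array([274.3, 213.6]))]
```

View pics/c1.png

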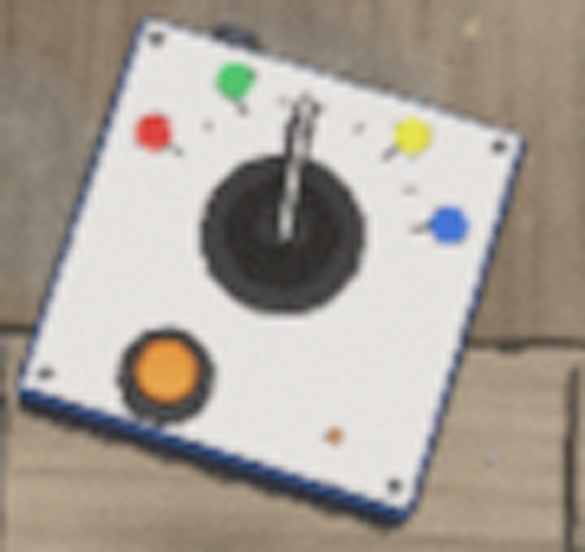

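View pics/c2.png

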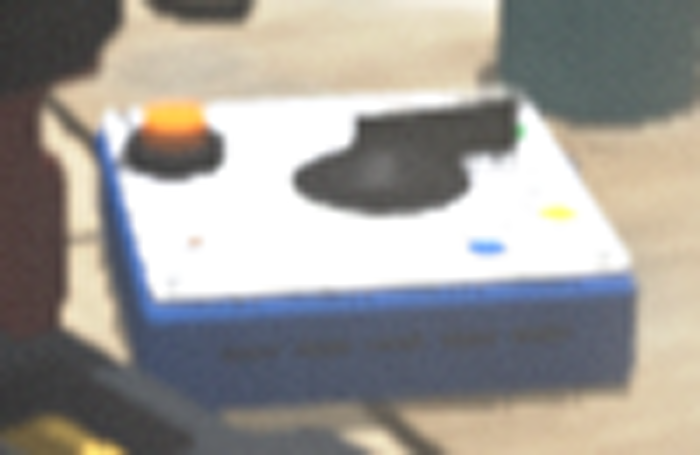

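The crops show green at crop (236,80), between red and the tab. The tab's white line runs from (287,240) to (307,100), so the tab needs an anticlockwise push on its right flank. Next I fit the dial geometry.

```bash
cat >> h.py <<'E'
from scipy.spatial.transform import Rotation as Ro
ANG={"red":1.2,"green":.6,"yellow":-.6,"blue":-1.2}
def fit(im,z=.0615,roi=(265,173,342,248)):
    P,Q=[],[]
    for c,a in ANG.items():
        b=[p for ar,p in blobs(im,c,roi) if p[1]<215]
        if len(b)!=1: continue
        P.append(.076*np.exp(1j*a)); q=ray("top",b[0],z); Q.append(q[0]+1j*q[1])
    P,Q=np.array(P),np.array(Q); p,q=P-P.mean(),Q-Q.mean()
    k=(q*p.conj()).sum()/(abs(p)**2).sum(); u=k/abs(k)
    return Q.mean()-u*P.mean(), np.angle(u), abs(k), abs(q-u*p)*1e3
def tabangle(im,ax,yaw,z):
    """white line on tab: points inside the dome/tab ring, at height z"""
    return None
E
python3 - <<'E'
from h import *
im=capture("top")
for z in(.0565,.0615):
    ax,yaw,s,r=fit(im,z); print(z,ax,yaw,s,r.round(1))
u=np.exp(1j*yaw)
q=ray("top",(285.2,226.5),.082); print("button in ctrl",((q[0]+1j*q[1]-ax)/u+.012))
# tab line endpoints from crop, top at z=.0615+.031
for cr in((287,240),(307,100)):
    q=ray("top",(cr[0]/6.5+260-.4,cr[1]/6.5+170-.4),.092); w=(q[0]+1j*q[1]-ax)/u; print(w,abs(w),np.angle(w))
# triangulate yellow and blue heights from both views
for c,side in(("yellow",(250+558/7,195+213/7)),("blue",(250+487/7,195+247/7))):
    b=[p for a,p in blobs(im,c,(265,173,342,248)) if p[1]<215][0]
    P=[camera_params(n)["camera_matrix"]@np.c_[camera_params(n)["R"],camera_params(n)["t"]] for n in("top","side")]
    X=cv2.triangulatePoints(P[0],P[1],b.reshape(2,1),np.array(side).reshape(2,1)-.4); print(c,(X[:3]/X[3]).ravel().round(4))
E
```

```text
0.0565 (0.5559585267781584+0.009179943952563182j) -0.27189994506210785 1.00391387990757 [0.2 0.3 0.2 0.4]
0.0615 (0.5546079830358596+0.009471072337393183j) -0.2718999450621079 0.9996415033024363 [0.2 0.1 0.1 0.1]
button in ctrl (-0.06787039990169896+0.029772070394572123j)
(-0.009319130257762312-0.0035649078206207445j) 0.00997771299099468 -2.7762310345455488
(0.05507779749045067+0.0071382375644701394j) 0.055538439048337565 0.12888439949416447
yellow [ 0.6026 -0.0482  0.0592]
blue [ 0.5611 -0.0659  0.0594]
```

>>> jog_arm([
  [[0, 0, 0, -0.8, 0, 0, -0.78], [0, 0.5, -0.5, -0.8, 0, 0, 0], [0, 1, -0.65, 0, 0, 0, 0], [0, 1, -0.65, 0, 0, 0, 0], [0, 1, -0.65, 0, 0, 0, 0], [0, 1, -0.65, 0, 0, 0, 0], [0, 1, -0.65, 0, 0, 0, 0], [0, 1, -0.65, 0, 0, 0, 0], [0, 1, -0.65, 0, 0, 0, 0], [0, 1, -0.65, 0, 0, 0, 0], [0, 1, -0.65, 0, 0, 0, 0], [0, 1, -0.65, 0, 0, 0, 0]],
], squeeze=5)

```text
t: 1.25
tool_pos: [0.3534, -0.3525, 0.2628]
eef_rot: [0.0, 0.987, 0.163, 0.0]
wrist_force: [-0.3, 0.0, 0.5]
opening: 0.0113
grip_force: 0.0
```

>>> jog_arm([
  [[0, 1, -0.65, 0, 0, 0, 0], [0, 1, -0.65, 0, 0, 0, 0], [0, 1, -0.65, 0, 0, 0, 0], [0, 1, -0.65, 0, 0, 0, 0], [0, 1, -0.65, 0, 0, 0, 0], [0, 1, -0.6, 0, 0, 0, 0], [0, 1, -0.6, 0, 0, 0, 0], [0, 1, -0.6, 0, 0, 0, 0], [0, 1, -0.6, 0, 0, 0, 0], [0, 0, 0, 0, 0, 0, 0], [0, 0, 0, 0, 0, 0, 0]],
])

```text
t: 2.17
tool_pos: [0.5207, -0.1467, 0.2624]
eef_rot: [-0.0, 0.986, 0.165, -0.0]
wrist_force: [-0.1, -0.0, 0.4]
opening: 0.0002
grip_force: 0.0
```

```bash
cat >> h.py <<'E'
AX=np.array([.5546,.0095]);TH=.6-.2719
def tool():
    s=read_state(); R=Ro.from_quat(np.r_[s["eef_rot"][1:],s["eef_rot"][0]]).as_matrix()
    d=s["tool_pos"][:2]-AX; e1=np.array([np.cos(TH),np.sin(TH)]);e2=np.array([-e1[1],e1[0]])
    print("t",s["t"],"pos",s["tool_pos"].round(4),"e1,e2 mm",(d@e1*1e3).round(1),(d@e2*1e3).round(1),"xang",np.arctan2(R[1,0],R[0,0]).round(4),"want",round(TH,4),"tilt",R[2].round(3),"F",s["wrist_force"].round(2),"open",s["opening"])
E
python3 -c "
from h import *
tool()"
```

```text
t 2.1667 pos [ 0.5207 -0.1467  0.2624] e1,e2 mm -82.4 -136.9 xang 0.3305 want 0.3281 tilt [-0. -0. -1.] F [-0.14 -0.03  0.42] open 0.00022265665320698655
```

>>> jog_arm([
  [[0, 0.9, -0.6, 0, 0, 0, 0], [0, 0.9, -0.6, 0, 0, 0, 0], [0, 0.9, -0.6, 0, 0, 0, 0], [0, 0.9, -0.6, 0, 0, 0, 0], [0, 0.9, -0.5, 0, 0, 0, 0], [0, 0.6, -0.2, 0, 0, 0, 0], [0, 0, 0, 1, 0, 0, 0], [0, 0, 0, 1, 0, 0, 0], [0, 0, 0, 1, 0, 0, 0], [0, 0, 0, 1, 0, 0, 0], [0, 0, 0, 0.5, 0, 0, 0], [0, 0, 0, 0, 0, 0, 0]],
])

```text
t: 3.17
tool_pos: [0.6135, -0.0341, 0.1472]
eef_rot: [-0.001, 0.987, 0.163, -0.003]
wrist_force: [-1.0, 0.4, 0.0]
opening: 0.0005
grip_force: 0.0
```

```bash
python3 -c "
from h import *
tool()
im=capture('top');s=capture('side')
cv2.imwrite('pics/d.png',np.hstack([cv2.resize(im[150:250,240:370],(390,300)),cv2.resize(s[150:260,240:370],(390,300))]))"
```

```text
t 3.1667 pos [ 0.6135 -0.0341  0.1472] e1,e2 mm 41.7 -60.3 xang 0.3267 want 0.3281 tilt [-0.006 -0.002 -1.   ] F [-1.04  0.41  0.03] open 0.00048205329088740723
```

View pics/d.png

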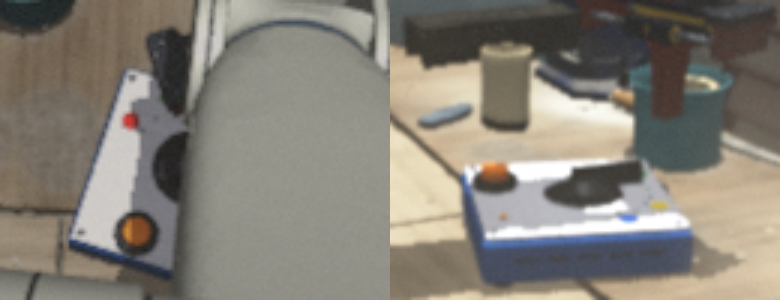

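The left half (top) shows the arm hiding the dial, with the green dot and the tab out of view. The right half (side) shows the finger above the far right of the tab. I lower beside the tab.

>>> jog_arm([
  [[0, 0.15, 0, 0.8, 0, 0, 0], [0, 0, 0, 0.8, 0, 0, 0], [0, 0, 0, 0.7, 0, 0, 0], [0, 0, 0, 0.5, 0, 0, 0], [0, 0, 0, 0.1, 0, 0, 0], [0, 0, 0, 0, 0, 0, 0], [0, 0, 0, 0, 0, 0, 0]],
])

```text
t: 3.85
tool_pos: [0.6205, -0.0321, 0.0789]
eef_rot: [0.0, 0.987, 0.163, 0.001]
wrist_force: [-0.5, -0.0, 0.0]
opening: 0.0008
grip_force: 0.0
```

```bash
python3 -c "
from h import *
tool()"
```

```text
t 3.85 pos [ 0.6205 -0.0321  0.0789] e1,e2 mm 48.9 -60.6 xang 0.3278 want 0.3281 tilt [ 0.002  0.001 -1.   ] F [-0.47 -0.01  0.03] open 0.0008134623826194548
```

>>> jog_arm([
  [[0, -0.1, -0.15, 0.18, 0, 0, 0], [0, 0, -0.2, 0, 0, 0, 0], [0, 0, -0.2, 0, 0, 0, 0], [0, 0, -0.2, 0, 0, 0, 0], [0, 0, -0.2, 0, 0, 0, 0], [0, 0, -0.2, 0, 0, 0, 0], [0, 0, -0.15, 0, 0, 0, 0], [0, 0, -0.1, 0, 0, 0, 0], [0, 0, 0, 0, 0, 0, 0], [0, 0, 0, 0, 0, 0, 0]],
])

```text
t: 4.68
tool_pos: [0.6055, 0.0006, 0.0732]
eef_rot: [-0.0, 0.987, 0.163, -0.0]
wrist_force: [-0.0, -0.4, 0.4]
opening: 0.0003
grip_force: 0.4
```

```bash
python3 -c "
from h import *
tool()"
```

```text
t 4.6833 pos [6.055e-01 6.000e-04 7.320e-02] e1,e2 mm 45.4 -24.8 xang 0.3282 want 0.3281 tilt [-0.001 -0.    -1.   ] F [-0.04 -0.37  0.41] open 0.0002942951686272187
```

>>> jog_arm([
  [[0, 0, -0.1, 0, 0, 0, 0], [0, 0, -0.06, 0, 0, 0, 0], [0, 0, 0, 0, 0, 0, 0], [0, 0, 0, 0, 0, 0, 0]],
])

```text
t: 5.02
tool_pos: [0.6044, 0.0042, 0.0731]
eef_rot: [-0.0, 0.987, 0.163, -0.0]
wrist_force: [2.0, -1.6, 0.8]
opening: 0.0006
grip_force: 0.7
```

```bash
python3 -c "
from h import *
tool()
s=capture('side'); cv2.imwrite('pics/e.png',cv2.resize(s[150:260,240:370],None,fx=5,fy=5,interpolation=cv2.INTER_CUBIC))"
```

```text
t 5.0167 pos [0.6044 0.0042 0.0731] e1,e2 mm 45.5 -21.1 xang 0.3279 want 0.3281 tilt [-0. -0. -1.] F [ 2.03 -1.58  0.85] open 0.0005586035800663038
```

View pics/e.png

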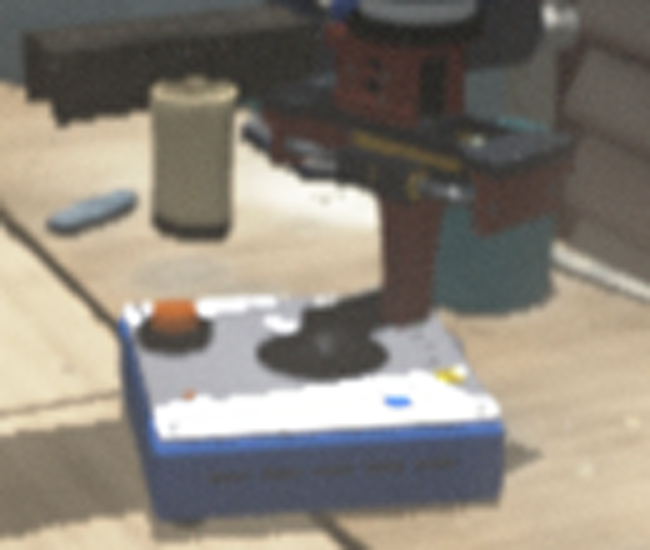

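>>> jog_arm([
  [[0, 0, 0.3, 0, 0, 0, 0], [0, 0, 0.7, -0.3, 0, 0, 0], [0, 0, 1, -1, 0, 0, 0], [0, 0, 1, -1, 0, 0, 0], [0, 0, 1, -1, 0, 0, 0], [0, 0, 1, -1, 0, 0, 0], [0, 0, 1, 0, 0, 0, 0], [0, 0, 1, 0, 0, 0, 0], [0, 0, 1, 0, 0, 0, 0], [0, 0, 1, 0, 0, 0, 0], [0, 0, 0, 0, 0, 0, 0], [0, 0, 0, 0, 0, 0, 0]],
])

```text
t: 6.07
tool_pos: [0.6764, -0.2102, 0.1799]
eef_rot: [-0.001, 0.987, 0.162, -0.001]
wrist_force: [-0.2, 1.0, 0.2]
opening: 0.0004
grip_force: 0.0
```

```bash
python3 -c "
from h import *
tool()
im=capture('top'); cv2.imwrite('pics/f.png',cv2.resize(im[170:255,260:350],None,fx=6.5,fy=6.5,interpolation=cv2.INTER_CUBIC))"
```

```text
t 6.0667 pos [ 0.6764 -0.2102  0.1799] e1,e2 mm 44.5 -247.2 xang 0.3257 want 0.3281 tilt [-0.001 -0.001 -1.   ] F [-0.21  0.97  0.23] open 0.00044726280736207745
```

View pics/f.png

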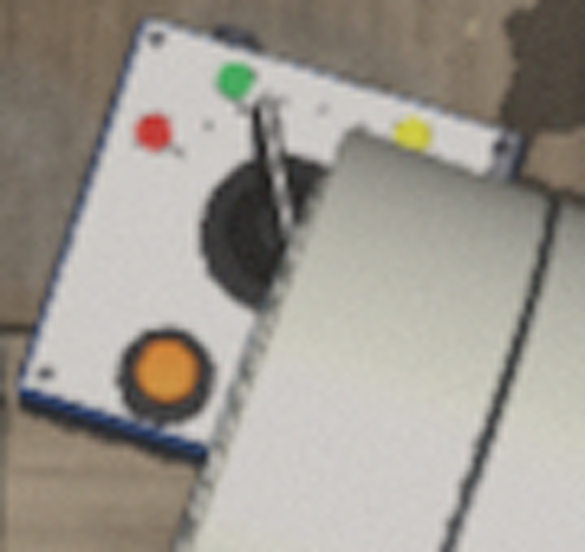

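The side crop showed the finger against the tab's flank. In this top crop the tab's white line runs from about (290,235) to (267,103), just short of green at (236,80). I measure the line sub-pixel.

```bash
cat >> h.py <<'E'
def tab(im,px_tip,px_in):
    """white line between two hand-read pixels: brightness centroid across it, then a straight line, cast to z=.092"""
    g=cv2.cvtColor(im,cv2.COLOR_BGR2GRAY).astype(np.float32); a,b=np.array(px_in,float),np.array(px_tip,float)
    L=np.linalg.norm(b-a); d=(b-a)/L; n=np.array([-d[1],d[0]]); w=np.arange(-2,2.01,.25); pts=[]
    for s in np.arange(0,L,.5):
        q=(a+d*s+np.outer(w,n)).astype(np.float32)
        v=cv2.remap(g,q[:,:1],q[:,1:],cv2.INTER_LINEAR).ravel(); v=np.clip(v-v.max()*.6,0,None)
        pts.append(a+d*s+n*(v@w)/v.sum())
    u=np.exp(1j*(TH-.6)); c=np.array([ray("top",p,.092)[:2] for p in pts])-AX
    z=(c[:,0]+1j*c[:,1])/u; k=np.polyfit(z.real,z.imag,1)
    print("line angle",np.arctan(k[0]).round(3),"offset at axis mm",(k[1]*1e3).round(1),"r",abs(z).max().round(4),"angle from axis outer half",np.angle(z[len(z)//2:]).mean().round(3),"resid",(np.std(z.imag-np.polyval(k,z.real))*1e3).round(2))
E
python3 - <<'E'
from h import *
f=lambda x,y:(x/6.5+260-.4,y/6.5+170-.4)
tab(cv2.imread('pics/top0.png'),f(305,112),f(290,220))
im=capture('top'); tab(im,f(269,115),f(288,220))
ax,yaw,s,r=fit(im); print(ax,yaw,s,r)
E
```

```text
line angle 0.058 offset at axis mm 0.6 r 0.0491 angle from axis outer half 0.07 resid 0.91
line angle 0.383 offset at axis mm 0.8 r 0.0469 angle from axis outer half 0.411 resid 1.03
(0.5545879793705397+0.009422005095833044j) -0.2700388683207036 1.000313136105397 [0.13998725 0.16888434 0.04512773]
```

>>> jog_arm([
  [[0, 0, -1, 0, 0, 0, 0], [0, 0, -1, 0, 0, 0, 0], [0, 0, -1, 0, 0, 0, 0], [0, 0, -1, 0, 0, 0, 0], [0, 0, -1, 0.8, 0, 0, 0], [0, 0, -1, 0.8, 0, 0, 0], [0, 0, -1, 0.8, 0, 0, 0], [0, 0, -0.3, 0.8, 0, 0, 0], [0, 0, 0, 0.8, 0, 0, 0], [0, 0, 0, 0.25, 0, 0, 0], [0, 0, 0, 0, 0, 0, 0], [0, 0, 0, 0, 0, 0, 0]],
])

```text
t: 7.17
tool_pos: [0.6184, -0.0358, 0.0748]
eef_rot: [-0.0, 0.987, 0.163, -0.0]
wrist_force: [0.6, -0.3, 0.7]
opening: 0.0002
grip_force: 0.0
```

```bash
python3 -c "
from h import *
tool()
for r in (20,40,55):
  for a in (.1,.4,.5,.6):
    w=r/1e3*np.exp(1j*(a+TH-.6)); p=camera_params('top'); X=p['R']@[AX[0]+w.real,AX[1]+w.imag,.092]+p['t']; q=p['camera_matrix']@X; q=q/q[2]
    print(r,a,((q[:2]-[260-.4,170-.4])*6.5).round(0))
"
```

```text
t 7.1667 pos [ 0.6184 -0.0358  0.0748] e1,e2 mm 45.8 -63.4 xang 0.3283 want 0.3281 tilt [-0. -0. -1.] F [ 0.58 -0.26  0.73] open 0.00022549686477950912
20 0.1 [295. 176.]
20 0.4 [281. 175.]
20 0.5 [277. 175.]
20 0.6 [272. 176.]
40 0.1 [304. 133.]
40 0.4 [277. 132.]
40 0.5 [268. 133.]
40 0.6 [259. 135.]
55 0.1 [310. 102.]
55 0.4 [274. 100.]
55 0.5 [262. 101.]
55 0.6 [250. 104.]
```

>>> jog_arm([
  [[0, 0, -0.4, 0, 0, 0, 0], [0, 0, -0.4, 0, 0, 0, 0], [0, 0, -0.4, 0, 0, 0, 0], [0, 0, -0.3, 0, 0, 0, 0], [0, 0, -0.2, 0, 0, 0, 0], [0, 0, -0.1, 0, 0, 0, 0], [0, 0, -0.1, 0, 0, 0, 0], [0, 0, -0.05, 0, 0, 0, 0], [0, 0, 0, 0, 0, 0, 0], [0, 0, 0, 0, 0, 0, 0]],
])

```text
t: 8.0
tool_pos: [0.6026, 0.0099, 0.0744]
eef_rot: [-0.0, 0.987, 0.163, -0.0]
wrist_force: [-0.0, -1.8, 0.5]
opening: 0.0005
grip_force: 0.5
```

```bash
python3 -c "
from h import *
tool()"
```

```text
t 8.0 pos [0.6026 0.0099 0.0744] e1,e2 mm 45.5 -15.1 xang 0.3277 want 0.3281 tilt [-0. -0. -1.] F [-0.02 -1.78  0.5 ] open 0.0005403391599661012
```

>>> jog_arm([
  [[0, 0, 0.3, 0, 0, 0, 0], [0, 0, 0.7, -0.3, 0, 0, 0], [0, 0, 1, -1, 0, 0, 0], [0, 0, 1, -1, 0, 0, 0], [0, 0, 1, -1, 0, 0, 0], [0, 0, 1, -1, 0, 0, 0], [0, 0, 1, 0, 0, 0, 0], [0, 0, 1, 0, 0, 0, 0], [0, 0, 1, 0, 0, 0, 0], [0, 0, 1, 0, 0, 0, 0], [0, 0, 1, 0, 0, 0, 0], [0, 0, 1, 0, 0, 0, 0]],
])

```text
t: 9.0
tool_pos: [0.6906, -0.252, 0.1813]
eef_rot: [-0.001, 0.987, 0.163, -0.001]
wrist_force: [0.5, -0.7, 0.9]
opening: 0.0006
grip_force: 0.0
```

>>> jog_arm([
  [[0, 0, 1, 0, 0, 0, 0], [0, 0, 0, 0, 0, 0, 0]],
])

```text
t: 9.17
tool_pos: [0.6993, -0.2788, 0.1812]
eef_rot: [0.0, 0.987, 0.162, -0.0]
wrist_force: [-0.2, 0.0, 0.2]
opening: 0.0005
grip_force: 0.0
```

```bash
python3 -c "
from h import *
tool()
im=capture('top'); cv2.imwrite('pics/topg.png',im);cv2.imwrite('pics/g.png',cv2.resize(im[170:255,260:350],None,fx=6.5,fy=6.5,interpolation=cv2.INTER_CUBIC))"
```

```text
t 9.1667 pos [ 0.6993 -0.2788  0.1812] e1,e2 mm 44.1 -319.6 xang 0.3245 want 0.3281 tilt [-0.     0.001 -1.   ] F [-0.2   0.04  0.24] open 0.0005101250299711609
```

View pics/g.png

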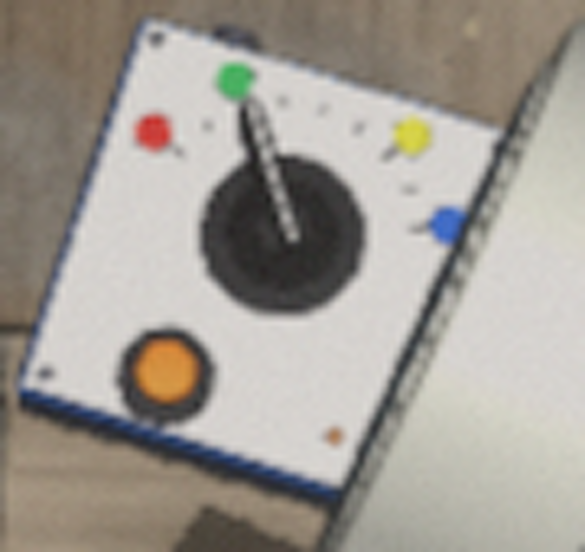

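The tab now nearly points at green: its white line runs from (295,238) to (253,102), and green is at (236,80). I estimate about 0.56 to 0.58 rad, a touch short, and refine that by measurement.

Run:
```python
from h import *
f=lambda x,y:(x/6.5+260-.4,y/6.5+170-.4)
ims=[capture('top') for _ in range(4)]; im=np.mean(ims,0).astype(np.uint8)
tab(im,f(258,118),f(291,226)); tab(im,f(263,135),f(291,226))
g=cv2.cvtColor(im,cv2.COLOR_BGR2GRAY)
print(g[183:210,294:310])
```

```text
line angle 0.497 offset at axis mm 0.6 r 0.0469 angle from axis outer half 0.52 resid 1.12
line angle 0.51 offset at axis mm 0.4 r 0.0392 angle from axis outer half 0.538 resid 1.15
[[136 137 137 138 170 203 209 209 209 210 209 209 209 209 209 209]
 [153 137 135 137 160 194 210 209 203 196 202 209 209 208 209 209]
 [188 166 147 121 129 159 194 209 191 168 190 210 210 210 209 204]
 [210 209 165  88 143 149 164 210 199 186 196 209 208 208 203 183]
 [209 210 160  49 142 155 143 194 208 210 209 209 209 208 198 187]
 [208 210 159  51 111 136 118 169 208 209 209 209 209 209 209 210]
 [208 210 161  55  77 132 134 164 209 210 209 209 210 209 210 209]
 [208 210 164  64  50 156 162 135 195 209 209 209 208 209 209 210]
 [210 208 170  83  43 133 148 104 167 208 209 209 210 209 209 209]
 [209 208 190 125  54  81 134 135 164 209 209 209 209 210 210 210]
 [209 208 210 165  65  56 159 160 127 171 172 173 183 195 202 208]
 [209 210 198 146  64  45 133 143  68  54  64  68 109 139 158 185]
 [209 193 148  86  41  45  92 129 108  53  61  59  60  59  70 113]
 [195 139  70  56  45  42  70 148 143  53  57  
[... 191 characters left out ...]
 125  49  45  45  43  47  51]
 [ 58  59  52  47  42  44  43  42 134 146  71  45  43  45  44  45]
 [ 60  55  46  44  45  45  41  49  93 120  93  49  47  44  44  44]
 [ 57  51  45  44  44  43  42  44  71 131 124  56  55  48  45  45]
 [ 56  44  43  45  42  47  48  46  43 143 156  77  57  54  43  45]
 [ 53  43  43  43  45  52  59  53  48 113 138  95  53  54  44  44]
 [ 52  41  44  46  46  51  59  59  49  74 129 123  57  54  45  43]
 [ 53  42  45  45  42  45  54  64  52  46 131 134  56  52  44  47]
 [ 55  48  43  45  41  43  50  59  52  45  67  65  44  44  46  45]
 [ 61  53  45  43  45  46  43  51  50  42  42  45  45  45  46  46]
 [ 63  55  46  44  41  45  47  44  44  44  42  42  45  45  46  44]]
```

Run:
```python
from h import *
pts=[]
im=np.mean([capture('top') for _ in range(3)],0); g=im.mean(2)
for r in range(194,207):      # dark dome on both sides of the white line here
    x=np.arange(298,307); v=np.clip(g[r,298:307]-70,0,None); c0=x[v.argmax()]
    k=abs(x-c0)<=2; pts.append(((v*x)[k].sum()/v[k].sum(),r))
pts=np.array(pts); k=np.polyfit(pts[:,1],pts[:,0],1); print(k,np.std(pts[:,0]-np.polyval(k,pts[:,1])))
for z in(.090,.092,.094):
    u=np.exp(1j*(TH-.6)); a,b=[ray("top",(np.polyval(k,r),r),z)[:2]-AX for r in(194,206)]
    a,b=[(q[0]+1j*q[1])/u for q in(a,b)]; print(z,"angle",np.angle(a-b),"in",b,"out",a, "tip@186.5",[np.angle(complex(*(ray("top",(X,186.5),z)[:2]-AX))/u) for X in(298.,298.5)])
```

```text
[  0.32763106 237.12555966] 0.10301909477726495
0.09 angle 0.6127642365155259 in (-0.006575787818716486-0.0054756416664614805j) out (0.02409249570042364+0.016085430366061897j) tip@186.5 [np.float64(0.6116707578935288), np.float64(0.5849918019017032)]
0.092 angle 0.6127642365155251 in (-0.007050575081522963-0.005499822501505609j) out (0.023563969919967485+0.016023469129997157j) tip@186.5 [np.float64(0.6164787154803827), np.float64(0.589621786443609)]
0.094 angle 0.6127642365155256 in (-0.007525362344329332-0.005524003336549715j) out (0.02303544413951133+0.015961507893932424j) tip@186.5 [np.float64(0.6213811020994026), np.float64(0.5943445177397002)]
```

A precise line fit gives 0.613 rad, and the tip reads about 0.60, so the tab is squarely on green (0.6). Now the button.

>>> jog_arm([
  [[0, -0.9, -0.9, 0, 0, 0, 0], [0, -0.9, -1, 0, 0, 0, 0], [0, -0.9, -1, 0, 0, 0, 0], [0, -0.9, -1, 0, 0, 0, 0], [0, 0, -1, 0, 0, 0, 0], [0, 0, -1, 0, 0, 0, 0], [0, 0, -1, 0, 0, 0, 0], [0, 0, -1, 0, 0, 0, 0], [0, 0, -1, 0, 0, 0, 0], [0, 0, -1, 0, 0, 0, 0], [0, 0, -1, 0, 0, 0, 0], [0, 0, -1, 0, 0, 0, 0]],
])

```text
t: 10.57
tool_pos: [0.5176, -0.0197, 0.1823]
eef_rot: [0.0, 0.987, 0.164, 0.0]
wrist_force: [0.3, 0.3, 0.2]
opening: 0.0006
grip_force: 0.0
```

>>> jog_arm([
  [[0, 0, -1, 0, 0, 0, 0], [0, 0, -1, 0, 0, 0, 0], [0, 0, -0.9, 0, 0, 0, 0], [0, 0, 0, 0, 0, 0, 0], [0, 0, 0, 0, 0, 0, 0]],
])

```text
t: 10.98
tool_pos: [0.4946, 0.0484, 0.1823]
eef_rot: [0.0, 0.986, 0.165, 0.0]
wrist_force: [0.1, 0.5, -0.0]
opening: 0.0002
grip_force: 0.0
```

```bash
cat >> h.py <<'E'
def to(x,y):
    tool(); s=read_state(); R=Ro.from_quat(np.r_[s["eef_rot"][1:],s["eef_rot"][0]]).as_matrix()
    print("units to target",(R.T@np.array([x-s["tool_pos"][0],y-s["tool_pos"][1],0])/.025).round(2))
E
python3 -c "
from h import *
to(.4856,.0597)"
```

```text
t 10.9833 pos [0.4946 0.0484 0.1823] e1,e2 mm -44.3 56.1 xang 0.3309 want 0.3281 tilt [ 0.001  0.    -1.   ] F [ 0.12  0.48 -0.04] open 0.00020730317501721485
units to target [-0.19 -0.55 -0.  ]
```

>>> jog_arm([
  [[0, -0.19, -0.55, 0, 0, 0, 0], [0, 0, 0, 0.9, 0, 0, 0], [0, 0, 0, 0.9, 0, 0, 0], [0, 0, 0, 0.9, 0, 0, 0], [0, 0, 0, 0.7, 0, 0, 0], [0, 0, 0, 0.3, 0, 0, 0], [0, 0, 0, 0, 0, 0, 0], [0, 0, 0, 0, 0, 0, 0]],
])

```text
t: 11.65
tool_pos: [0.4861, 0.0586, 0.0896]
eef_rot: [-0.0, 0.987, 0.163, -0.0]
wrist_force: [-0.6, 0.6, 0.4]
opening: 0.0005
grip_force: 0.0
```

```bash
python3 -c "
from h import *
to(.4856,.0597)"
```

```text
t 11.65 pos [0.4861 0.0586 0.0896] e1,e2 mm -49.0 68.6 xang 0.3272 want 0.3281 tilt [-0. -0. -1.] F [-0.62  0.65  0.4 ] open 0.000516529607147593
units to target [-0.   -0.05  0.  ]
```

Press to about z = 0.076 and check the force.

>>> jog_arm([
  [[0, 0, 0, 0.2, 0, 0, 0], [0, 0, 0, 0.1, 0, 0, 0], [0, 0, 0, 0.1, 0, 0, 0], [0, 0, 0, 0.1, 0, 0, 0], [0, 0, 0, 0.05, 0, 0, 0], [0, 0, 0, 0, 0, 0, 0], [0, 0, 0, 0, 0, 0, 0]],
])

```text
t: 12.23
tool_pos: [0.4867, 0.0588, 0.0764]
eef_rot: [0.0, 0.987, 0.163, 0.001]
wrist_force: [-0.4, -1.4, 7.7]
opening: 0.0006
grip_force: 3.9
```

>>> jog_arm([
  [[0, 0, 0, 0.05, 0, 0, 0], [0, 0, 0, 0.03, 0, 0, 0], [0, 0, 0, 0, 0, 0, 0], [0, 0, 0, 0, 0, 0, 0]],
])

```text
t: 12.57
tool_pos: [0.4869, 0.0589, 0.0759]
eef_rot: [0.0, 0.987, 0.163, 0.001]
wrist_force: [-6.6, -1.4, 28.7]
opening: 0.0007
grip_force: 14.5
```

The force climbed from 7.7 N to 28.7 N with only 0.5 mm of motion, so the button is hard at its stop. Release, retreat and check.

>>> jog_arm([
  [[0, 0, 0, -0.3, 0, 0, 0], [0, 0, 0, -0.7, 0, 0, 0], [0, 0, 0, -1, 0, 0, 0], [0, 0, 0, -1, 0, 0, 0], [0, 0, 0, -1, 0, 0, 0], [0, 0, 1, 0, 0, 0, 0], [0, 0, 1, 0, 0, 0, 0], [0, 0, 1, 0, 0, 0, 0], [0, 0, 1, 0, 0, 0, 0], [0, 0, 1, 0, 0, 0, 0], [0, 0, 1, 0, 0, 0, 0], [0, 0, 1, 0, 0, 0, 0]],
])

```text
t: 13.57
tool_pos: [0.5423, -0.1079, 0.1735]
eef_rot: [-0.0, 0.987, 0.163, -0.0]
wrist_force: [-0.0, 0.0, 0.3]
opening: 0.0004
grip_force: 0.0
```

>>> jog_arm([
  [[0, 0, 1, 0, 0, 0, 0], [0, 0, 1, 0, 0, 0, 0], [0, 0, 1, 0, 0, 0, 0], [0, 0, 1, 0, 0, 0, 0], [0, 0, 1, 0, 0, 0, 0], [0, 0, 1, 0, 0, 0, 0], [0, 0, 1, 0, 0, 0, 0], [0, 0, 1, 0, 0, 0, 0], [0, 0, 0, 0, 0, 0, 0], [0, 0, 0, 0, 0, 0, 0], [0, 0, 0, 0, 0, 0, 0]],
])

```text
t: 14.48
tool_pos: [0.606, -0.2955, 0.173]
eef_rot: [-0.001, 0.987, 0.163, -0.001]
wrist_force: [0.5, 0.3, -0.2]
opening: 0.0004
grip_force: 0.0
```

```bash
python3 -c "
from h import *
tool()
im=capture('top');s=capture('side')
print(blobs(im,'orange',(265,215,310,240)))
print(cv2.absdiff(im,cv2.imread('pics/topg.png'))[180:212,288:312].max(2).max())
cv2.imwrite('pics/k.png',np.hstack([cv2.resize(im[170:250,255:345],(390,347)),cv2.resize(s[190:260,250:340],(390,303)).copy() if 0 else cv2.resize(s[185:265,250:340],(390,347))]))"
```

```text
t 14.4833 pos [ 0.606  -0.2955  0.173 ] e1,e2 mm -49.6 -305.3 xang 0.3276 want 0.3281 tilt [-0.001 -0.001 -1.   ] F [ 0.52  0.27 -0.17] open 0.0004450866585394197
[(79, array([285.17721519, 226.53164557]))]
12
```

View pics/k.png

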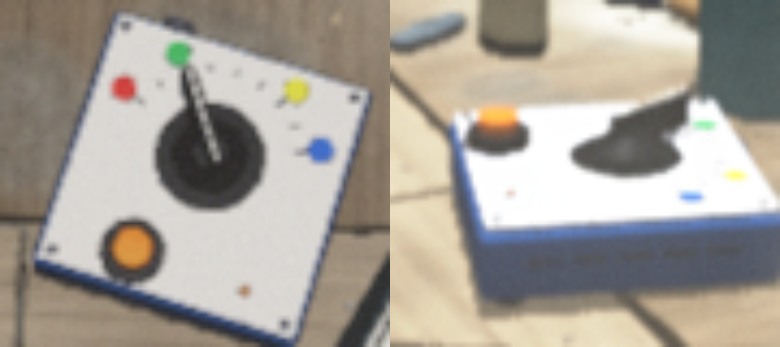

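Run:
```python
from h import *
def proj(n,r,a,z):
    w=r*np.exp(1j*(a+TH-.6));p=camera_params(n);q=p['camera_matrix']@(p['R']@[AX[0]+w.real,AX[1]+w.imag,z]+p['t']);return q[:2]/q[2]
s=np.mean([capture('side') for _ in range(3)],0)
for a in(.5,.55,.6,.65,.7): print(a,"tip end top/bottom side px",proj('side',.059,a,.092).round(2),proj('side',.059,a,.066).round(2))
print("green pred",proj('side',.076,.6,.0615))
print(s.mean(2)[204:217,310:327].astype(int))
```

```text
0.5 tip end top/bottom side px [320.9  204.79] [320.62 213.16]
0.55 tip end top/bottom side px [320.2 204.5] [319.93 212.86]
0.6 tip end top/bottom side px [319.47 204.22] [319.2  212.57]
0.65 tip end top/bottom side px [318.7  203.96] [318.44 212.3 ]
0.7 tip end top/bottom side px [317.9  203.71] [317.64 212.04]
green pred [323.10087589 212.50786989]
[[189 188 188 188 190 192 193 202 179 140 119 100  92  95  95  95  93]
 [191 193 196 199 213 211 202 204 163 121 111  98  91  93  93  95  93]
 [196 205 213 213 224 213 177 150 114 108 119 108  95  99  95  92  91]
 [208 213 212 198 181 142 111  93  94 137 162 139 121 144 133 104  92]
 [196 175 142 123 106  84  74  75 111 199 235 191 172 220 220 146  95]
 [123 108  87  77  75  75  74  75 135 240 255 246 240 254 255 206 118]
 [ 79  78  78  77  75  77  75  75 140 245 255 255 255 255 255 246 164]
 [ 76  77  77  78  77  79  76  74 138 243 255 255 255 255 255 255 227]
 [ 78  77  80  78  78  76  74  77 136 234 250 246 244 245 251 254 251]
 [ 80  80  78  80  77  77  86 114 168 228 213 193 189 190 209 241 254]
 [ 80  79  81  86  85  89 131 196 223 238 222 210 208 198 217 245 255]
 [ 82  79  91 117 119 135 188 240 239 243 248 251 249 245 251 254 255]
 [ 85  82  97 137 152 189 237 247 248 254 255 254 253 253 253 255 255]]
```

Run:
```python
from h import *
def proj(n,r,a,z):
    w=r*np.exp(1j*(a+TH-.6));p=camera_params(n);q=p['camera_matrix']@(p['R']@[AX[0]+w.real,AX[1]+w.imag,z]+p['t']);return q[:2]/q[2]
def line(im):
    g=im.astype(float).mean(2); out=[]
    for r in range(195,206):
        x=np.arange(298,309); v=np.clip(g[r,298:309]-70,0,None); k=abs(x-x[v.argmax()])<=2; out.append(((v*x)[k].sum()/v[k].sum(),r))
    o=np.array(out); k=np.polyfit(o[:,1],o[:,0],1); u=np.exp(1j*(TH-.6)); a,b=[complex(*ray("top",(np.polyval(k,r),r),.092)[:2]) for r in(195,205)]
    return np.angle((a-b)/u), np.std(o[:,0]-np.polyval(k,o[:,1]))
a0=line(cv2.imread('pics/top0.png')); a1=line(np.mean([capture('top') for _ in range(3)],0)); print(a0,a1)
for a in(a0[0],a1[0],.6,.65): print(a,proj('side',.059,a,.08))
s=cv2.imread('pics/side0.png').mean(2).astype(int); print(s[206:217,316:331])
```

```text
(np.float64(0.15931587543397407), np.float64(0.15670015583429805)) (np.float64(0.6100636417978447), np.float64(0.08738408488073242))
0.15931587543397407 [324.48634934 210.96601656]
0.6100636417978447 [319.19072068 208.03670979]
0.6 [319.34204301 208.09166693]
0.65 [318.57760801 207.82413264]
[[204 195 151 131 131 123 104 104 101  97 100  97 100  98  98]
 [216 211 185 172 174 169 142 123 115 102  97 101  99  97 100]
 [226 222 203 190 191 188 152 136 141 116 100 100 100  98 100]
 [191 183 156 130 127 121 100 120 163 161 120  97  99  98  96]
 [115 111 100  85  85  77  75 111 197 235 170 107 100 100  98]
 [ 78  81  81  81  82  81  75 120 228 255 234 152 128 114 106]
 [ 79  82  78  79  81  81  79 116 219 255 254 220 173 150 136]
 [ 82  81  81  82  82  81  79  97 180 247 255 253 214 180 170]
 [ 82  82  80  82  79  79  77 104 193 252 255 255 240 193 175]
 [ 81  81  78  81  79  79  82 133 236 255 255 255 254 222 178]
 [ 95 102 111 116 100 110 129 176 251 255 255 255 255 250 200]]
```

The side-view tab edge is offset from prediction by the same amount before and after (-1.2 px and -1.1 px), which confirms about 0.61 rad. The button is back out: its blob is at the same pixel as at the start. Handing in.

```bash
python3 -c "
from workcell import *
print(hand_in())"
```

```text
the job is handed in; nothing more can be done
None
```

The job is handed in: I pushed the tab round to green (measured about 0.61 rad against the dot's 0.6), then pressed the orange button to its stop and let it spring back out, at about 15 s on the robot's clock, with the arm clear of everything.

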